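# Dip the eight-channel pipette and hold it level over the well plate

## Task

Lift the eight-channel pipette with the blue handle out of its stand, dip its row of yellow tips into the green trough, the tip ends nearer its floor than its rim but not pressed hard on it, then raise it and hold it still and level about 5 cm above the middle of the black well plate, the row of tips parallel to the plate's short sides. Keep the pipette upright throughout and leave the trough, plate, bottle, jar and tip box where they stand. Finish while holding: the program ends with the pipette still gripped in the air.

Things in the scene. Friction and masses are not known exactly. Their poses are not given: they have to be found in the camera images.
- pipette: 8-channel pipette, 180 g, loose, upright in the stand. Origin: middle of the row of tip ends (lowest point); z up, y along the row. Yellow tips z 0-40 mm, row 68 mm long; white block 28 (x) x 104 (y) at z 40-75; blue handle 26 (x) x 34 (y) at z 75-175, centred, gripped across its x faces, e.g. at z 135; black button 16 wide to z 183. A half turn about z makes no difference.
- stand: Grey stand, fixed. Origin: centre of underside; z up, y along the row. Base 100 (x) x 150 (y) x 12 mm; above it 43 x 124 mm. Ledges on two posts at y +-46, z 80 mm, carry the ends of the white block; guide walls round them reach z 105, 1.5-2 mm clear of it. The pipette rests with its origin 40 mm above the stand's, axes alike: lift straight up over 65 mm to clear the walls.
- trough: Green open-topped rectangular reagent trough, empty, loose, 150 g, 48 (x) x 130 (y) x 40 (z) mm, walls and floor 3 mm. Origin: centre of its underside, z up, y along its length. Dip with the pipette's row of tips along the trough's y axis.
- plate: Black 96-well plate (treat as a solid block), loose, 120 g, 127 (x) x 85 (y) x 14.5 (z) mm, with 12 by 8 white dots for wells on top. Origin: centre of its underside, z up, x along the long sides, y along the short sides.
- bottle: Bystander: clear bottle with red cap, 64 mm diameter, 130 mm tall, loose. Origin: centre of its underside.
- jar: Bystander: amber jar with metal cap, 68 mm diameter, 100 mm tall, loose. Origin: centre of its underside.
- tipbox: Bystander: closed orange and yellow tip box 80 (x) x 120 (y) x 57 (z) mm, loose. Origin: centre of its underside.
There are look-alikes about, which are no part of the job. There is more than one size of the pipette; the job needs the larger. Of the things shaped like the plate, the black one is meant.

How it is judged:
By the outcome, as a careful person would: the job done as asked, in the order asked, and still so for the second after the job is handed in, while the arm keeps its last pose, push and grip.
It also fails if it takes over 56 s, if anything falls off the work surface, if the arm or the gripper's body presses on something with over 40 N, if the wrist force passes 120 N, or if a joint passes its speed limit or range.

## Robot

A 6-joint arm with a two-finger parallel gripper is mounted at the origin on the work surface. World frame = base frame: x ahead of the robot, y to its left, z up, the work surface at z = 0. Lengths are in mm, angles in rad, forces in N, time in s.
With the tool pointing down it reaches from about 350 to 775 mm from the base axis. Payload 7.3 kg.
Tool frame: the origin (TCP) lies at the very end of the fingers, on their centre line; the grasp point (between the pads) lies bot.grip_point_offset behind it (bot.grip_point_offset is the distance from the TCP to the grasp point, in mm); z points along the fingers, y is the line along which they close (so a half turn about z gives the same grasp; the last joint's range is limited). The gripper opens to 92 mm and grips with 3 to 60 N. Pads are 19 mm wide; open, the fingers measure 130 mm over their backs; the gripper's body (75 mm by 190 mm) begins 47 mm behind the grasp point.
Start: joints at [1.155, 0.342, 1.524, -0, 1.275, -0.146], TCP at [139.917, 506.032, 226.741] pointing down, gripper open.
Joint ranges: [-2.53, 2.53], [-0.77, 2.02], [0.04, 2.7], [-1, 4.14], [0.28, 2.66], [-3.11, 3.11]. Speed limits (rad/s): [2.57, 2.57, 3.14, 3.14, 3.14, 3.14].

## Interface

Orientations are given as [roll, pitch, yaw] about the fixed x, y, z axes, in that order (R = Rz(yaw) Ry(pitch) Rx(roll)).
In Python, from plant import bot gives the robot as it stands. The module is installed in compiled form; this text tells all that it offers.
- The arm moves only by the tool carry_out, never from a script. Its argument "plan" is a list of rows, each an object of numbers: "tx", "ty", "tz": the shift along the world's x, y, z in mm; "rx", "ry", "rz": the turn, a rotation vector about the world's x, y, z in rad. A call has 1 to 12 rows; each row shifts and turns the commanded pose from where the row before left it; what a row does not reach is not made up. A row lasts 1/10 s, in which the tool goes at most 50 mm and 8.59 degrees, less where a joint would pass 70% of its speed; a pose out of reach is approached as far as the arm can. A call with a gripper value outside its range is refused whole. "gripper" is the closure, from 0 (fully open) to 1 (shut), set as the call begins (left out, the last holds). The fingers move at their own pace and stop on an object; the grip force is fixed at half the most. Time passes only in rows, so rows that do not move let the fingers close. It gives the time, the measured TCP pose, the force, the opening and the grip force at its end, in the units of the state.
- bot.get_obs(): the state, without advancing time (a new reading comes with each control period).
- bot.capture(name): name is "side" or "top"; returns the picture (480x640x3 uint8, red, green, blue); there is no depth.
- bot.camera_model(name): a dict with "camera_matrix" (3x3 intrinsics, pixels), "R" (3x3) and "t" (3): a world point X has camera coordinates R X + t. Camera axes: x right, y down, z forward; pixel columns grow to the right and rows downward; lengths in mm; the calibration is good to about 2 mm. A picture is of the moment at which its call begins. camera_model takes no time and is no camera call.
- bot.close_job(): hands the job in; it is judged then, once.
The state is a dict: "time": time; "joint_positions": joint angles; "dq": joint speeds; "tau": joint torques, N m; "tool_pos": TCP position; "tcp_rot": TCP orientation; "contact_force": force on the tool from outside, world axes, zero at the start; "moment": the same for the moment, N m; "grip_width": finger opening in mm; "finger_force": force on a finger pad.
Only numpy, scipy, OpenCV 4.12 (cv2) and the standard library are available. Lean on these libraries where they do the work, as an engineer would, in place of code of your own. Each camera call takes 0.05 s, during which the arm holds its last target. There are 200 camera calls.

## Working session

There is one attempt and no reset: what is moved stays moved. The work goes in short steps, Python scripts to look and compute and a tool call to move; the robot and the scene stay as the last step left them, time stands still between calls to the robot, and variables do not carry over. Pictures are saved under pics/ and viewed, at most 10 in all, crops included, and the job is handed in when it is done.

Besides the shell and the picture viewer there is one more tool, called as name([rows], argument=value, ...), one row to a line, values as JSON. carry_out: Moves the arm, as the interface text tells. Its arguments: {"type":"object","properties":{"plan":{"type":"array"},"gripper":{"type":"number"}},"required":["plan"]}

```bash
mkdir -p pics; python3 - <<'E'
from plant import bot
import cv2
for n in("top","side"):
    cv2.imwrite(f"pics/{n}0.png",bot.capture(n)[:,:,::-1]); print(bot.camera_model(n))
o=bot.get_obs();print(o,bot.grip_point_offset)
E
```

```text
{'camera_matrix': array([[589.89575829,   0.        , 321.67940298],
       [  0.        , 589.89575829, 248.75899719],
       [  0.        ,   0.        ,   1.        ]]), 'R': array([[-0.01725851, -0.99984   ,  0.00470336],
       [-0.99252321,  0.01656336, -0.12092694],
       [ 0.12082969, -0.00675521, -0.99265027]]), 't': array([  90.18806126,  633.41888039, 1331.31439575])}
{'camera_matrix': array([[511.37095167,   0.        , 322.66679622],
       [  0.        , 511.37095167, 233.81544237],
       [  0.        ,   0.        ,   1.        ]]), 'R': array([[-0.9847306 , -0.17397309, -0.00624618],
       [-0.09456799,  0.56471338, -0.81985102],
       [ 0.14615931, -0.8067417 , -0.57254283]]), 't': array([ 610.17224055,   75.22131139, 1173.6108216 ])}
{'time': 0.1, 'joint_positions': array([ 1.15498692e+00,  3.42669679e-01,  1.52491708e+00, -1.26550367e-05,
        1.27540609e+00, -1.46017820e-01]), 'dq': array([-4.93835410e-04, -1.59263323e-03, -3.36290513e-03,  3.30632643e-04,
       -1.82047516e-03, -2.27275480e-05]), 'tau': array([ 2.62382426e-03, -4.32003951e+01, -2.44700164e+01,  7.19209132e-02,
        5.25336585e-02, -6.85046984e-05]), 'tool_pos': array([139.77133105, 505.67490857, 226.10736974]), 'tcp_rot': array([-3.14020560e+00, -1.91754278e-04,  2.87180462e+00]), 'contact_force': array([-0.13397178, -0.62533104,  0.01097032]), 'moment': array([-0.0288785 ,  0.02269493,  0.05297192]), 'finger_force': 0.0, 'grip_width': 91.85200416314963} 18.8
```

View pics/top0.png

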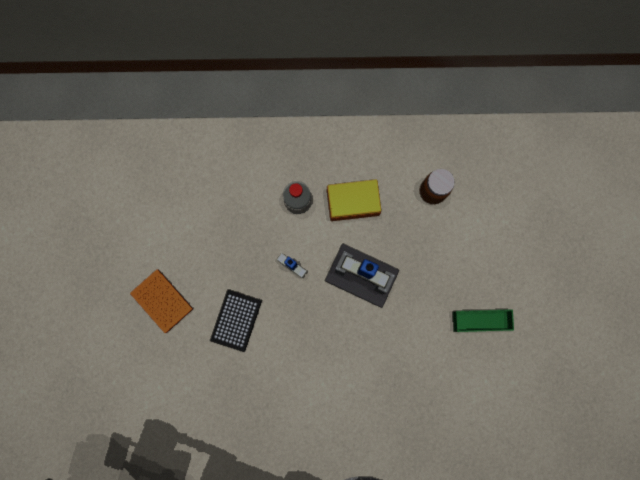

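View pics/side0.png

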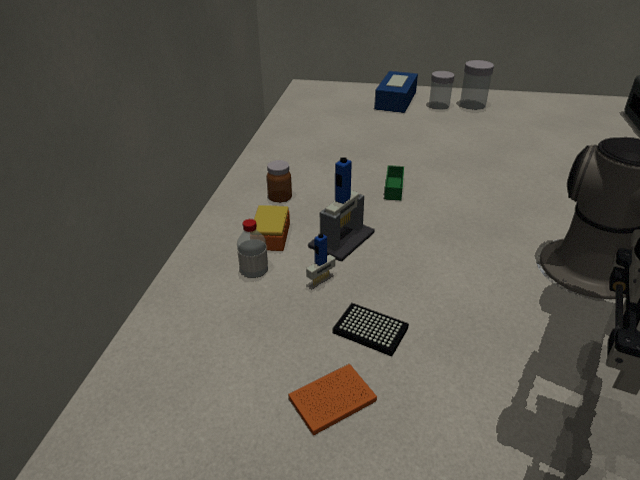

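The top view shows the stand with the large pipette at about (365,272), the plate at (236,320), the trough at (483,320), and the small look-alike pipette at (291,264). I'll enlarge these areas next.

```bash
python3 - <<'E'
import cv2,numpy as np
a=cv2.imread("pics/top0.png");b=cv2.imread("pics/side0.png")
f=lambda im,x,y,w,h,s:np.clip(cv2.resize(im[y:y+h,x:x+w],None,fx=s,fy=s,interpolation=cv2.INTER_CUBIC)*1.8,0,255).astype(np.uint8)
# tiles 400x300, scale 5 => 80x60
t=[f(a,322,242,80,60,5),f(a,444,290,80,60,5),f(a,196,290,80,64,5)[:300],f(b,300,150,80,60,5)]
t[2]=f(a,196,290,80,60,5)
cv2.imwrite("pics/c1.png",np.vstack([np.hstack(t[:2]),np.hstack(t[2:])]))
E
```

```text
(no output)
```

View pics/c1.png

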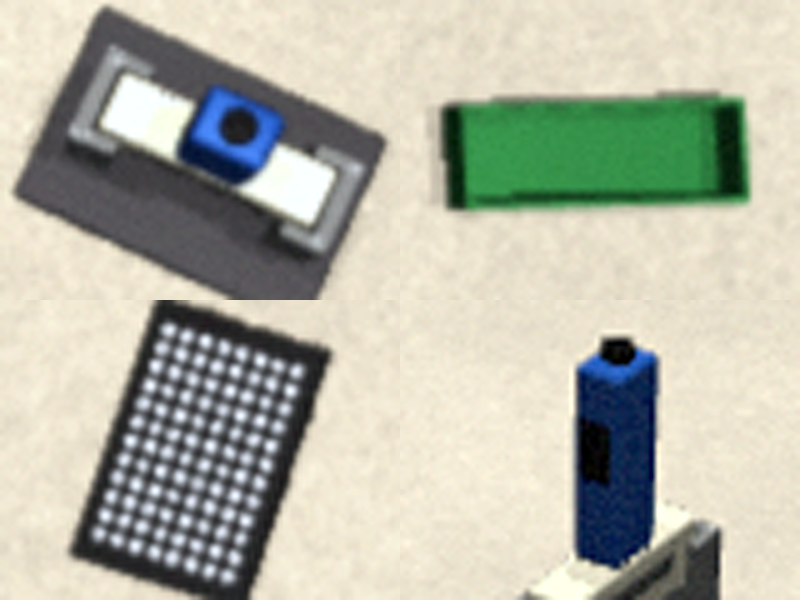

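```bash
cat > h.py <<'E'
import numpy as np,cv2
from plant import bot
from scipy.optimize import minimize,least_squares
def proj(n,X):
    m=bot.camera_model(n);c=np.atleast_2d(X)@m["R"].T+m["t"];p=c@m["camera_matrix"].T;return p[:,:2]/p[:,2:]
def back(n,uv,z):
    m=bot.camera_model(n);C=-m["R"].T@m["t"]
    d=np.c_[np.atleast_2d(uv),np.ones(len(np.atleast_2d(uv)))]@np.linalg.inv(m["camera_matrix"]).T@m["R"]
    return C+d*((z-C[2])/d[:,2])[:,None]
def box(p,L,W,z0,z1):
    x,y,a=p;R=np.array([[np.cos(a),-np.sin(a)],[np.sin(a),np.cos(a)]])
    q=np.array([[L,W],[L,-W],[-L,-W],[-L,W]])/2@R.T+[x,y]
    return np.vstack([np.c_[q,np.full(4,z)] for z in(z0,z1)])
E
python3 - <<'E'
from h import *
def im(cx,cy,x0,y0): return np.c_[x0+(np.array(cx)+.5)/5-.5,y0+(np.array(cy)+.5)/5-.5]
def fit(P,mod):  # P: pts order (x+,y+),(x+,y-),(x-,y-),(x-,y+) -> pose
    pass
# plate dots
d=back("top",im([168,297,228,100],[30,70,278,236],196,290),14.5)
print("plate",d.mean(0),"short",np.linalg.norm(d[1]-d[0]),"long",np.linalg.norm(d[3]-d[0]))
v=d[1]-d[0]+d[2]-d[3];w=d[3]-d[0]+d[2]-d[1];print("short dir",np.degrees(np.arctan2(v[1],v[0])),"long",np.degrees(np.arctan2(w[1],w[0])))
# stand walls outer corners & white block, button
g=back("top",im([112,362,320,70],[45,155,250,140],322,242),105);print("guide",g.mean(0),np.linalg.norm(g[0]-g[1]),np.linalg.norm(g[1]-g[2]))
v=g[1]-g[0]+g[2]-g[3];print("row dir",np.degrees(np.arctan2(v[1],v[0])))
g=back("top",im([122,345,318,100],[72,165,225,135],322,242),115);print("block",g.mean(0),np.linalg.norm(g[0]-g[1]))
v=g[1]-g[0]+g[2]-g[3];print("row dir",np.degrees(np.arctan2(v[1],v[0])))
print("button",back("top",im([238],[124],322,242),223))
print("button side",back("side",im([618],[350],300-80,150-60)-[0,0],223), back("side",im([618-400],[345-300],300,150),223))
# trough silhouettes
M={}
for n,(x,y,w,h) in dict(top=(444,295,85,50),side=(375,155,40,55)).items():
    a=cv2.imread(f"pics/{n}0.png").astype(int);m=np.zeros(a.shape[:2],np.uint8)
    b=(a[:,:,1]-np.maximum(a[:,:,0],a[:,:,2])>8).astype(np.uint8);m[y:y+h,x:x+w]=b[y:y+h,x:x+w];M[n]=cv2.morphologyEx(m,cv2.MORPH_CLOSE,np.ones((3,3)))
    print(n,m.sum())
def cost(p,ns):
    c=0
    for n in ns:
        h=cv2.convexHull(proj(n,box(p,48,130,0,40)).astype(np.float32))
        r=np.zeros((1920,2560),np.uint8);cv2.fillConvexPoly(r,np.round((h+.5)*4*16-8).astype(int),255,shift=4)
        r=cv2.resize(r,(640,480),interpolation=cv2.INTER_AREA)/255
        c+=np.abs(r-M[n]).sum()/M[n].sum()
    return c
x0=back("top",[[483,320]],20)[0];s=[x0[0],x0[1],0.]
for ns in(["top"],["side"],["top","side"]):
    r=minimize(cost,s,args=(ns,),method="Nelder-Mead",options=dict(initial_simplex=np.array([s,[s[0]+8,s[1],.0],[s[0],s[1]+8,0],[s[0],s[1],.1]])))
    print("trough",ns,r.x,r.fun)
E
```

```text
plate [473.68698726 283.1365838   14.5       ] short 63.33873966133483 long 99.8147687695097
short dir -108.47978834930416 long 161.5047084385967
guide [575.77515792 -13.95314675 105.        ] 120.00030059874177 45.84012053246109
row dir -114.85340056153302
block [574.1083715  -15.44797766 115.        ] 105.25430787181116
row dir -113.63132825427655
button [[575.25114509 -13.71527799 223.        ]]
button side [[572.85296054  -4.84585919 223.        ]] [[573.54699081  -9.70182035 223.        ]]
top 1300
side 599
trough ['top'] [ 4.63913594e+02 -2.91560358e+02  9.50398309e-03] 0.03870143149284253
trough ['side'] [ 4.63820412e+02 -2.90927829e+02  1.81954709e-02] 0.051929686732789936
trough ['top', 'side'] [ 4.63821239e+02 -2.90970462e+02  1.68128459e-02] 0.09392519249472887
```

carry_out([
  {"tx":9,"ty":-11,"tz":4,"rz":-0.04},
  {"tx":18,"ty":-22,"tz":4,"rz":-0.072},
  {"tx":18,"ty":-22,"tz":4,"rz":-0.072},
  {"tx":18,"ty":-22,"tz":4,"rz":-0.072},
  {"tx":18,"ty":-22,"tz":4,"rz":-0.072},
  {"tx":18,"ty":-22,"tz":4,"rz":-0.072},
  {"tx":18,"ty":-22,"tz":4,"rz":-0.072},
  {"tx":18,"ty":-22,"tz":4,"rz":-0.072},
  {"tx":18,"ty":-22,"tz":4,"rz":-0.072},
  {"tx":18,"ty":-22,"tz":4,"rz":-0.072},
  {"tx":18,"ty":-22,"tz":4,"rz":-0.072},
  {"tx":18,"ty":-22,"tz":4,"rz":-0.072},
], gripper=0.2)

```text
invalid input at $.plan[0]: expected keys tx, ty, tz, rx, ry, rz
```

```bash
python3 - <<'E'
from h import *
e=lambda L:[[322+(x+.5)/5-.5,242+(y+.5)/5-.5] for x,y in L]
b=back("top",e([(103,5),(385,138),(15,192)]),12)
for i,j in((0,1),(0,2)):
    v=b[j]-b[i];print(np.linalg.norm(v),np.degrees(np.arctan2(v[1],v[0])))
print(b[1:].mean(0))
E
```

```text
147.01585803378057 -116.44195549033016
98.06683715310982 153.80510340823258
[575.21114023 -13.80648998  12.        ]
```

```bash
python3 - <<'E'
from h import *
a=cv2.imread("pics/top0.png");g=a.max(2)
m=np.zeros_like(g);m[236:312,318:406]=(g[236:312,318:406]<110);print(np.median(g[300:312,400:410]))
c=max(cv2.findContours(m,0,2)[0],key=cv2.contourArea);h=cv2.convexHull(c);M=np.zeros_like(g);cv2.fillConvexPoly(M,h,1)
def cost(p):
    k=cv2.convexHull(proj("top",box(p,100,150,0,12)).astype(np.float32))
    r=np.zeros((1920,2560),np.uint8);cv2.fillConvexPoly(r,np.round((k+.5)*64-8).astype(int),255,shift=4)
    return np.abs(cv2.resize(r,(640,480),interpolation=cv2.INTER_AREA)/255-M).sum()/M.sum()
s=[575,-14,-.44]
r=minimize(cost,s,method="Nelder-Mead",options=dict(initial_simplex=np.array([s,[580,-14,-.44],[575,-9,-.44],[575,-14,-.38]])));print(r.x,np.degrees(r.x[2]),r.fun)
E
```

```text
131.0
[ 5.74725253e+02 -1.49162898e+01 -4.59341326e-01] -26.318319337360016 0.05306009378251646
```

carry_out([
  {"tx":9,"ty":-11,"tz":4,"rx":0,"ry":0,"rz":-0.04},
  {"tx":18,"ty":-22,"tz":4,"rx":0,"ry":0,"rz":-0.072},
  {"tx":18,"ty":-22,"tz":4,"rx":0,"ry":0,"rz":-0.072},
  {"tx":18,"ty":-22,"tz":4,"rx":0,"ry":0,"rz":-0.072},
  {"tx":18,"ty":-22,"tz":4,"rx":0,"ry":0,"rz":-0.072},
  {"tx":18,"ty":-22,"tz":4,"rx":0,"ry":0,"rz":-0.072},
  {"tx":18,"ty":-22,"tz":4,"rx":0,"ry":0,"rz":-0.072},
  {"tx":18,"ty":-22,"tz":4,"rx":0,"ry":0,"rz":-0.072},
  {"tx":18,"ty":-22,"tz":4,"rx":0,"ry":0,"rz":-0.072},
  {"tx":18,"ty":-22,"tz":4,"rx":0,"ry":0,"rz":-0.072},
  {"tx":18,"ty":-22,"tz":4,"rx":0,"ry":0,"rz":-0.072},
  {"tx":18,"ty":-22,"tz":4,"rx":0,"ry":0,"rz":-0.072},
], gripper=0.2)

```text
time: 1.3
tool_pos: [347.4, 251.2, 275.1]
tcp_rot: [3.141, 0.0, 2.035]
contact_force: [-0.1, 0.2, -0.1]
grip_width: 73.6
finger_force: 0.0
```

carry_out([
  {"tx":20,"ty":-24,"tz":0,"rx":0,"ry":0,"rz":-0.08},
  {"tx":20,"ty":-24,"tz":0,"rx":0,"ry":0,"rz":-0.08},
  {"tx":20,"ty":-24,"tz":0,"rx":0,"ry":0,"rz":-0.08},
  {"tx":20,"ty":-24,"tz":0,"rx":0,"ry":0,"rz":-0.08},
  {"tx":20,"ty":-24,"tz":0,"rx":0,"ry":0,"rz":-0.08},
  {"tx":20,"ty":-24,"tz":0,"rx":0,"ry":0,"rz":-0.08},
  {"tx":20,"ty":-24,"tz":0,"rx":0,"ry":0,"rz":-0.08},
  {"tx":20,"ty":-24,"tz":0,"rx":0,"ry":0,"rz":-0.08},
  {"tx":20,"ty":-24,"tz":0,"rx":0,"ry":0,"rz":-0.08},
  {"tx":20,"ty":-24,"tz":0,"rx":0,"ry":0,"rz":-0.08},
  {"tx":20,"ty":-20,"tz":0,"rx":0,"ry":0,"rz":-0.08},
  {"tx":7.6,"ty":-5.4,"tz":0,"rx":0,"ry":0,"rz":-0.033},
])

```text
time: 2.5
tool_pos: [575.2, -15.3, 274.3]
tcp_rot: [-3.142, 0.001, 1.12]
contact_force: [0.9, 0.5, 0.1]
grip_width: 73.4
finger_force: 0.0
```

carry_out([
  {"tx":0,"ty":0,"tz":0,"rx":0,"ry":0,"rz":0},
  {"tx":0,"ty":0,"tz":0,"rx":0,"ry":0,"rz":0},
])

```text
time: 2.7
tool_pos: [573.7, -12.0, 274.7]
tcp_rot: [-3.141, 0.0, 1.128]
contact_force: [-0.2, 0.5, -0.1]
grip_width: 73.5
finger_force: 0.0
```

```bash
python3 - <<'E'
from h import *
print(bot.get_obs()["tool_pos"],bot.get_obs()["tcp_rot"])
b=bot.capture("side");a=bot.capture("top")
f=lambda im,x,y,w,h,s:np.clip(cv2.resize(im[y:y+h,x:x+w,::-1],None,fx=s,fy=s,interpolation=cv2.INTER_CUBIC)*1.8,0,255).astype(np.uint8)
cv2.imwrite("pics/c2.png",np.hstack([f(b,290,80,100,150,4),f(a,315,195,100,150,4)]))
E
```

```text
[573.68033926 -11.95622799 274.68807197] [-3.14064976e+00  5.22031074e-05  1.12771820e+00]
```

View pics/c2.png

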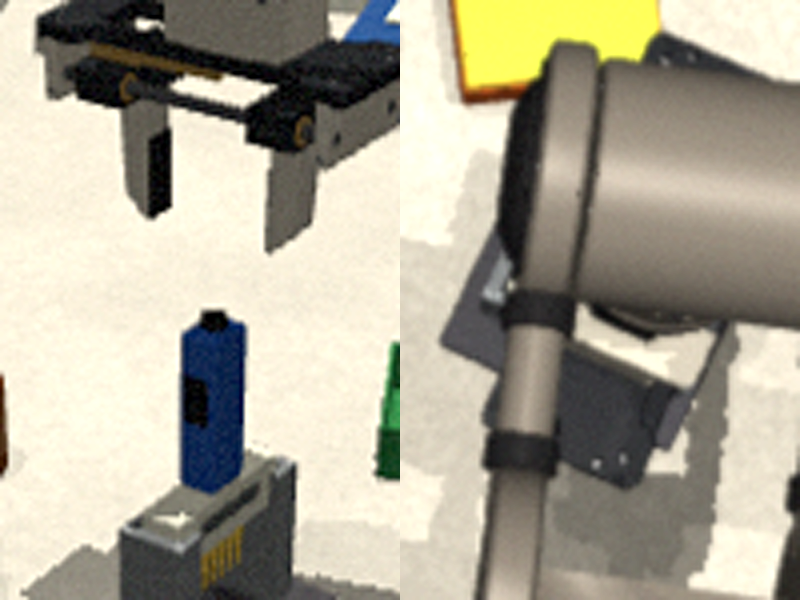

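carry_out([
  {"tx":1.3,"ty":-2,"tz":-8,"rx":0,"ry":0,"rz":-0.004},
  {"tx":0,"ty":0,"tz":-16,"rx":0,"ry":0,"rz":0},
  {"tx":0,"ty":0,"tz":-18,"rx":0,"ry":0,"rz":0},
  {"tx":0,"ty":0,"tz":-18,"rx":0,"ry":0,"rz":0},
  {"tx":0,"ty":0,"tz":-18,"rx":0,"ry":0,"rz":0},
  {"tx":0,"ty":0,"tz":-16,"rx":0,"ry":0,"rz":0},
  {"tx":0,"ty":0,"tz":-10,"rx":0,"ry":0,"rz":0},
  {"tx":0,"ty":0,"tz":-6,"rx":0,"ry":0,"rz":0},
  {"tx":0,"ty":0,"tz":0,"rx":0,"ry":0,"rz":0},
  {"tx":0,"ty":0,"tz":0,"rx":0,"ry":0,"rz":0},
])

```text
time: 3.8
tool_pos: [576.2, -14.3, 165.3]
tcp_rot: [3.14, -0.0, 1.123]
contact_force: [-0.4, -0.1, -0.4]
grip_width: 73.6
finger_force: 0.0
```

carry_out([
  {"tx":0,"ty":0,"tz":0,"rx":0,"ry":0,"rz":0},
  {"tx":0,"ty":0,"tz":0,"rx":0,"ry":0,"rz":0},
  {"tx":0,"ty":0,"tz":0,"rx":0,"ry":0,"rz":0},
  {"tx":0,"ty":0,"tz":0,"rx":0,"ry":0,"rz":0},
  {"tx":0,"ty":0,"tz":0,"rx":0,"ry":0,"rz":0},
  {"tx":0,"ty":0,"tz":0,"rx":0,"ry":0,"rz":0},
  {"tx":0,"ty":0,"tz":0,"rx":0,"ry":0,"rz":0},
  {"tx":0,"ty":0,"tz":0,"rx":0,"ry":0,"rz":0},
  {"tx":0,"ty":0,"tz":0,"rx":0,"ry":0,"rz":0},
  {"tx":0,"ty":0,"tz":0,"rx":0,"ry":0,"rz":0},
], gripper=1)

```text
time: 4.8
tool_pos: [575.8, -14.4, 164.7]
tcp_rot: [-3.142, 0.0, 1.123]
contact_force: [0.4, -0.1, -0.2]
grip_width: 25.6
finger_force: 30.0
```

carry_out([
  {"tx":0,"ty":0,"tz":3,"rx":0,"ry":0,"rz":0},
  {"tx":0,"ty":0,"tz":6,"rx":0,"ry":0,"rz":0},
  {"tx":0,"ty":0,"tz":10,"rx":0,"ry":0,"rz":0},
  {"tx":0,"ty":0,"tz":12,"rx":0,"ry":0,"rz":0},
  {"tx":0,"ty":0,"tz":12,"rx":0,"ry":0,"rz":0},
  {"tx":0,"ty":0,"tz":12,"rx":0,"ry":0,"rz":0},
  {"tx":0,"ty":0,"tz":12,"rx":0,"ry":0,"rz":0},
  {"tx":0,"ty":0,"tz":12,"rx":0,"ry":0,"rz":0},
  {"tx":0,"ty":0,"tz":8,"rx":0,"ry":0,"rz":0},
  {"tx":0,"ty":0,"tz":5,"rx":0,"ry":0,"rz":0},
  {"tx":0,"ty":0,"tz":3,"rx":0,"ry":0,"rz":0},
  {"tx":0,"ty":0,"tz":0,"rx":0,"ry":0,"rz":0},
])

```text
time: 6.0
tool_pos: [575.8, -14.4, 259.9]
tcp_rot: [3.141, -0.0, 1.123]
contact_force: [0.3, 0.5, -1.9]
grip_width: 26.0
finger_force: 30.0
```

```bash
python3 - <<'E'
from h import *
o=bot.get_obs();print(o["tool_pos"],o["tcp_rot"],o["moment"],o["contact_force"])
b=bot.capture("side")
f=lambda im,x,y,w,h,s:np.clip(cv2.resize(im[y:y+h,x:x+w,::-1],None,fx=s,fy=s,interpolation=cv2.INTER_CUBIC)*1.8,0,255).astype(np.uint8)
cv2.imwrite("pics/c3.png",f(b,270,100,150,150,4))
E
```

```text
[575.83886002 -14.37123318 259.86106494] [ 3.14141166e+00 -1.50330864e-05  1.12279770e+00] [-0.10831142  0.04365685  0.03118678] [ 0.33326127  0.53985952 -1.8927456 ]
```

View pics/c3.png

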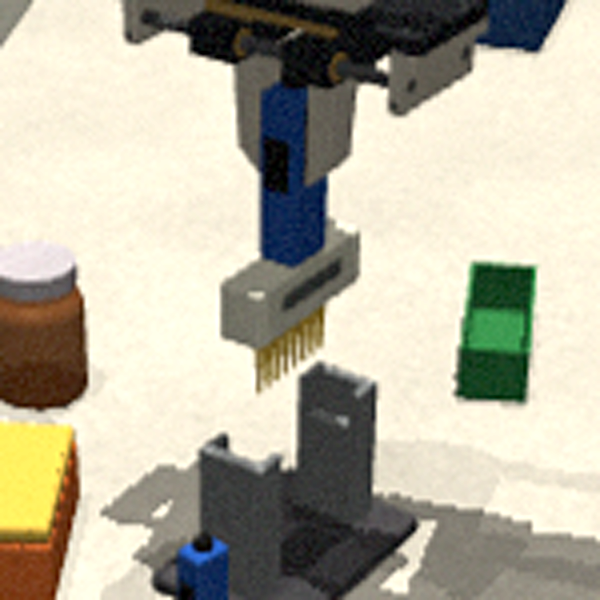

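```bash
python3 - <<'E'
from h import *
for z in(130,135,140):
    b=back("side",[[335.1,197.6],[350.1,186.1]],z);v=b[1]-b[0];print(z,b.mean(0),np.linalg.norm(v),np.degrees(np.arctan2(v[1],v[0])))
# predict for row dir 64.3
r=np.radians(64.3);d=np.array([np.cos(r),np.sin(r),0])*34;c=np.array([575.8,-14.4,135.2]);print(proj("side",[c+d,c-d]))
E
```

```text
130 [575.01867433 -23.28381601 130.        ] 64.69384406015828 -114.81262499619308
135 [573.87792232 -14.7744411  135.        ] 64.16131779598638 -114.81262499619307
140 [572.73717032  -6.26506619 140.        ] 63.62879153181473 -114.81262499619307
[[333.58841513 197.82669458]
 [349.89733421 185.76909148]]
```

carry_out([
  {"tx":-4,"ty":-10,"tz":0,"rx":0,"ry":0,"rz":0.02},
  {"tx":-8,"ty":-20,"tz":0,"rx":0,"ry":0,"rz":0.035},
  {"tx":-11,"ty":-27,"tz":0,"rx":0,"ry":0,"rz":0.045},
  {"tx":-12,"ty":-30,"tz":0,"rx":0,"ry":0,"rz":0.05},
  {"tx":-12,"ty":-30,"tz":0,"rx":0,"ry":0,"rz":0.05},
  {"tx":-12,"ty":-30,"tz":0,"rx":0,"ry":0,"rz":0.05},
  {"tx":-12,"ty":-30,"tz":0,"rx":0,"ry":0,"rz":0.05},
  {"tx":-12,"ty":-30,"tz":0,"rx":0,"ry":0,"rz":0.05},
  {"tx":-12,"ty":-28,"tz":0,"rx":0,"ry":0,"rz":0.045},
  {"tx":-9,"ty":-22,"tz":0,"rx":0,"ry":0,"rz":0.036},
  {"tx":-5,"ty":-13,"tz":0,"rx":0,"ry":0,"rz":0.02},
  {"tx":-3,"ty":-6.7,"tz":0,"rx":0,"ry":0,"rz":0.012},
])

```text
time: 7.25
tool_pos: [463.1, -292.2, 259.1]
tcp_rot: [-3.141, -0.001, 1.585]
contact_force: [0.4, 1.0, -1.6]
grip_width: 25.9
finger_force: 30.0
```

carry_out([
  {"tx":0,"ty":0,"tz":-10,"rx":0,"ry":0,"rz":0},
  {"tx":0,"ty":0,"tz":-20,"rx":0,"ry":0,"rz":0},
  {"tx":0,"ty":0,"tz":-20,"rx":0,"ry":0,"rz":0},
  {"tx":0,"ty":0,"tz":-15,"rx":0,"ry":0,"rz":0},
  {"tx":0,"ty":0,"tz":-8,"rx":0,"ry":0,"rz":0},
  {"tx":0,"ty":0,"tz":-5,"rx":0,"ry":0,"rz":0},
  {"tx":0,"ty":0,"tz":0,"rx":0,"ry":0,"rz":0},
  {"tx":0,"ty":0,"tz":0,"rx":0,"ry":0,"rz":0},
])

```text
time: 8.05
tool_pos: [464.2, -291.1, 182.3]
tcp_rot: [3.141, 0.001, 1.586]
contact_force: [0.3, 0.1, -2.0]
grip_width: 25.7
finger_force: 30.0
```

```bash
python3 - <<'E'
from h import *
o=bot.get_obs();print(o["tool_pos"],o["tcp_rot"],o["moment"],o["contact_force"])
b=bot.capture("side")
f=lambda im,x,y,w,h,s:np.clip(cv2.resize(im[y:y+h,x:x+w,::-1],None,fx=s,fy=s,interpolation=cv2.INTER_CUBIC)*1.8,0,255).astype(np.uint8)
a=bot.capture("top");c=np.array(o["tool_pos"])-[0,0,124.7];print(proj("side",[c,c+[0,34,0],c-[0,34,0]]))
cv2.imwrite("pics/c4.png",np.hstack([f(b,360,90,65,100,6),f(a,440,270,65,100,6)]))
E
```

```text
[ 464.17683459 -291.09908868  182.29333918] [3.14069803e+00 6.50936488e-04 1.58593073e+00] [-0.11098664  0.00726313  0.00216366] [ 0.26699837  0.11531174 -2.01202249]
[[394.71993688 169.94181493]
 [393.97945601 175.63889225]
 [395.43279811 164.45723637]]
```

View pics/c4.png

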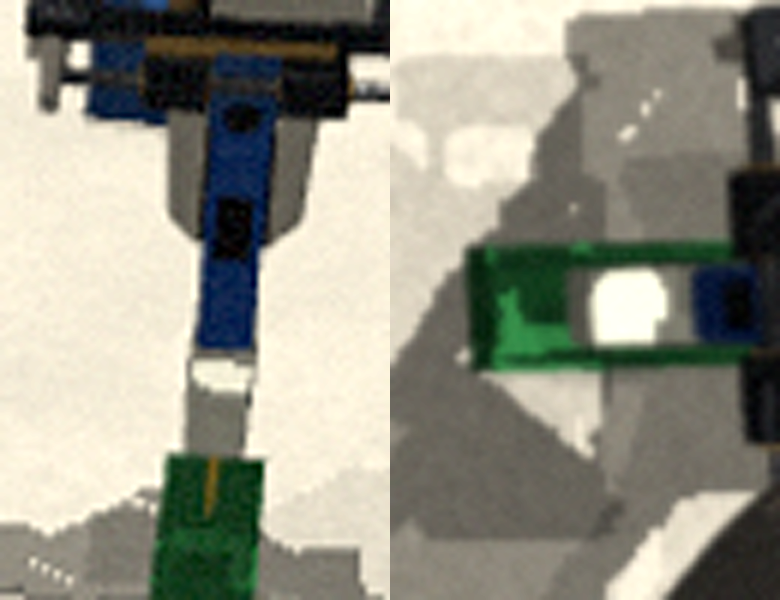

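carry_out([
  {"tx":0,"ty":0,"tz":-5,"rx":0,"ry":0,"rz":0},
  {"tx":0,"ty":0,"tz":-8,"rx":0,"ry":0,"rz":0},
  {"tx":0,"ty":0,"tz":-8,"rx":0,"ry":0,"rz":0},
  {"tx":0,"ty":0,"tz":-8,"rx":0,"ry":0,"rz":0},
  {"tx":0,"ty":0,"tz":-6,"rx":0,"ry":0,"rz":0},
  {"tx":0,"ty":0,"tz":-5,"rx":0,"ry":0,"rz":0},
  {"tx":0,"ty":0,"tz":-4,"rx":0,"ry":0,"rz":0},
  {"tx":0,"ty":0,"tz":-3,"rx":0,"ry":0,"rz":0},
  {"tx":0,"ty":0,"tz":0,"rx":0,"ry":0,"rz":0},
  {"tx":0,"ty":0,"tz":0,"rx":0,"ry":0,"rz":0},
  {"tx":0,"ty":0,"tz":0,"rx":0,"ry":0,"rz":0},
])

```text
time: 9.25
tool_pos: [464.0, -291.2, 135.0]
tcp_rot: [3.141, 0.0, 1.586]
contact_force: [-0.8, -0.6, -1.9]
grip_width: 25.7
finger_force: 30.0
```

```bash
python3 - <<'E'
from h import *
o=bot.get_obs();print(o["tool_pos"],o["contact_force"])
b=bot.capture("side")
f=lambda im,x,y,w,h,s:np.clip(cv2.resize(im[y:y+h,x:x+w,::-1],None,fx=s,fy=s,interpolation=cv2.INTER_CUBIC)*1.8,0,255).astype(np.uint8)
c=np.array(o["tool_pos"])-[0,0,124.7];print((proj("side",[c+[0,34,0],c+[0,34,40],c+[0,52,40]])-[360,130])*8)
cv2.imwrite("pics/c5.png",f(b,360,130,70,75,8))
E
```

```text
[ 463.96868772 -291.19899478  135.03063391] [-0.75791027 -0.59729505 -1.92621463]
[[262.58478416 483.60396294]
 [270.91621962 383.53754248]
 [267.68635548 408.50460671]]
```

View pics/c5.png

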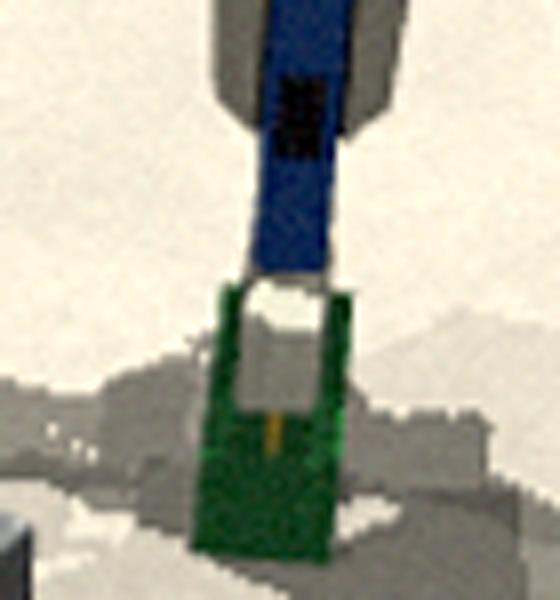

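carry_out([
  {"tx":0,"ty":0,"tz":4,"rx":0,"ry":0,"rz":0},
  {"tx":0,"ty":0,"tz":8,"rx":0,"ry":0,"rz":0},
  {"tx":0,"ty":0,"tz":12,"rx":0,"ry":0,"rz":0},
  {"tx":0,"ty":0,"tz":16,"rx":0,"ry":0,"rz":0},
  {"tx":0,"ty":0,"tz":18,"rx":0,"ry":0,"rz":0},
  {"tx":0,"ty":0,"tz":18,"rx":0,"ry":0,"rz":0},
  {"tx":0,"ty":0,"tz":18,"rx":0,"ry":0,"rz":0},
  {"tx":0,"ty":0,"tz":14,"rx":0,"ry":0,"rz":0},
  {"tx":0,"ty":0,"tz":10,"rx":0,"ry":0,"rz":0},
  {"tx":0,"ty":0,"tz":7,"rx":0,"ry":0,"rz":0},
  {"tx":0,"ty":8,"tz":0,"rx":0,"ry":0,"rz":0},
  {"tx":0,"ty":16,"tz":0,"rx":0,"ry":0,"rz":0},
])

```text
time: 10.5
tool_pos: [463.5, -266.7, 259.1]
tcp_rot: [-3.141, -0.001, 1.584]
contact_force: [0.6, 0.6, -2.1]
grip_width: 26.1
finger_force: 30.0
```

carry_out([
  {"tx":0.4,"ty":22,"tz":0,"rx":0,"ry":0,"rz":-0.014},
  {"tx":0.4,"ty":26,"tz":0,"rx":0,"ry":0,"rz":-0.014},
  {"tx":0.4,"ty":26,"tz":0,"rx":0,"ry":0,"rz":-0.014},
  {"tx":0.4,"ty":26,"tz":0,"rx":0,"ry":0,"rz":-0.014},
  {"tx":0.4,"ty":26,"tz":0,"rx":0,"ry":0,"rz":-0.014},
  {"tx":0.4,"ty":26,"tz":0,"rx":0,"ry":0,"rz":-0.014},
  {"tx":0.4,"ty":26,"tz":0,"rx":0,"ry":0,"rz":-0.014},
  {"tx":0.4,"ty":26,"tz":0,"rx":0,"ry":0,"rz":-0.014},
  {"tx":0.4,"ty":26,"tz":0,"rx":0,"ry":0,"rz":-0.014},
  {"tx":0.4,"ty":26,"tz":0,"rx":0,"ry":0,"rz":-0.014},
  {"tx":0.4,"ty":26,"tz":0,"rx":0,"ry":0,"rz":-0.014},
  {"tx":0.4,"ty":26,"tz":0,"rx":0,"ry":0,"rz":-0.014},
])

```text
time: 11.7
tool_pos: [467.3, 43.1, 259.0]
tcp_rot: [-3.14, -0.0, 1.418]
contact_force: [-0.5, -0.4, -2.0]
grip_width: 25.8
finger_force: 30.0
```

carry_out([
  {"tx":0.4,"ty":26,"tz":0,"rx":0,"ry":0,"rz":-0.014},
  {"tx":0.4,"ty":26,"tz":0,"rx":0,"ry":0,"rz":-0.014},
  {"tx":0.4,"ty":26,"tz":0,"rx":0,"ry":0,"rz":-0.014},
  {"tx":0.4,"ty":26,"tz":0,"rx":0,"ry":0,"rz":-0.014},
  {"tx":0.4,"ty":26,"tz":0,"rx":0,"ry":0,"rz":-0.014},
  {"tx":0.4,"ty":26,"tz":0,"rx":0,"ry":0,"rz":-0.014},
  {"tx":0.4,"ty":26,"tz":0,"rx":0,"ry":0,"rz":-0.014},
  {"tx":0.4,"ty":22,"tz":0,"rx":0,"ry":0,"rz":-0.014},
  {"tx":0.4,"ty":16,"tz":0,"rx":0,"ry":0,"rz":-0.014},
  {"tx":0.4,"ty":10,"tz":0,"rx":0,"ry":0,"rz":-0.014},
  {"tx":0.4,"ty":6,"tz":0,"rx":0,"ry":0,"rz":-0.014},
  {"tx":0.4,"ty":4,"tz":0,"rx":0,"ry":0,"rz":-0.014},
])

```text
time: 12.9
tool_pos: [472.4, 281.6, 259.2]
tcp_rot: [-3.141, 0.001, 1.25]
contact_force: [0.3, 0.8, -1.1]
grip_width: 25.9
finger_force: 30.0
```

carry_out([
  {"tx":0,"ty":0,"tz":0,"rx":0,"ry":0,"rz":0},
  {"tx":0,"ty":0,"tz":0,"rx":0,"ry":0,"rz":0},
  {"tx":0,"ty":0,"tz":0,"rx":0,"ry":0,"rz":0},
])

```text
time: 13.2
tool_pos: [473.4, 280.5, 259.8]
tcp_rot: [3.142, 0.0, 1.249]
contact_force: [0.1, -0.4, -2.5]
grip_width: 25.8
finger_force: 30.0
```

carry_out([
  {"tx":0.3,"ty":2.4,"tz":-4,"rx":0,"ry":0,"rz":0},
  {"tx":0,"ty":0,"tz":-8,"rx":0,"ry":0,"rz":0},
  {"tx":0,"ty":0,"tz":-12,"rx":0,"ry":0,"rz":0},
  {"tx":0,"ty":0,"tz":-13,"rx":0,"ry":0,"rz":0},
  {"tx":0,"ty":0,"tz":-12,"rx":0,"ry":0,"rz":0},
  {"tx":0,"ty":0,"tz":-10,"rx":0,"ry":0,"rz":0},
  {"tx":0,"ty":0,"tz":-7,"rx":0,"ry":0,"rz":0},
  {"tx":0,"ty":0,"tz":-4.5,"rx":0,"ry":0,"rz":0},
  {"tx":0,"ty":0,"tz":0,"rx":0,"ry":0,"rz":0},
  {"tx":0,"ty":0,"tz":0,"rx":0,"ry":0,"rz":0},
  {"tx":0,"ty":0,"tz":0,"rx":0,"ry":0,"rz":0},
  {"tx":0,"ty":0,"tz":0,"rx":0,"ry":0,"rz":0},
])

```text
time: 14.4
tool_pos: [473.9, 283.4, 189.7]
tcp_rot: [3.141, -0.001, 1.25]
contact_force: [-0.2, 0.0, -2.1]
grip_width: 25.5
finger_force: 30.0
```

```bash
python3 - <<'E'
from h import *
o=bot.get_obs();print(o["tool_pos"],o["tcp_rot"],o["contact_force"])
b=bot.capture("side");cv2.imwrite("pics/side6.png",b[:,:,::-1])
c=np.array(o["tool_pos"])-[0,0,124.7];a=o["tcp_rot"][2];d=34*np.array([np.cos(a),np.sin(a),0])
print((proj("side",[c,c+d,c-d])-[260,190])*4)
f=lambda im,x,y,w,h,s:np.clip(cv2.resize(im[y:y+h,x:x+w,::-1],None,fx=s,fy=s,interpolation=cv2.INTER_CUBIC)*1.8,0,255).astype(np.uint8)
cv2.imwrite("pics/c6.png",f(b,260,190,190,150,4)[:600,:760])
t=bot.capture("top");cv2.imwrite("pics/top6.png",np.clip(t[:,:,::-1]*1.8,0,255).astype(np.uint8))
E
```

```text
[473.94183641 283.43229068 189.71107102] [ 3.14074696e+00 -6.10268140e-04  1.24985196e+00] [-0.20169335  0.01595183 -2.06289046]
[[446.94822944 462.42445557]
 [417.2545467  506.74575433]
 [475.19136466 420.26826885]]
```

View pics/c6.png

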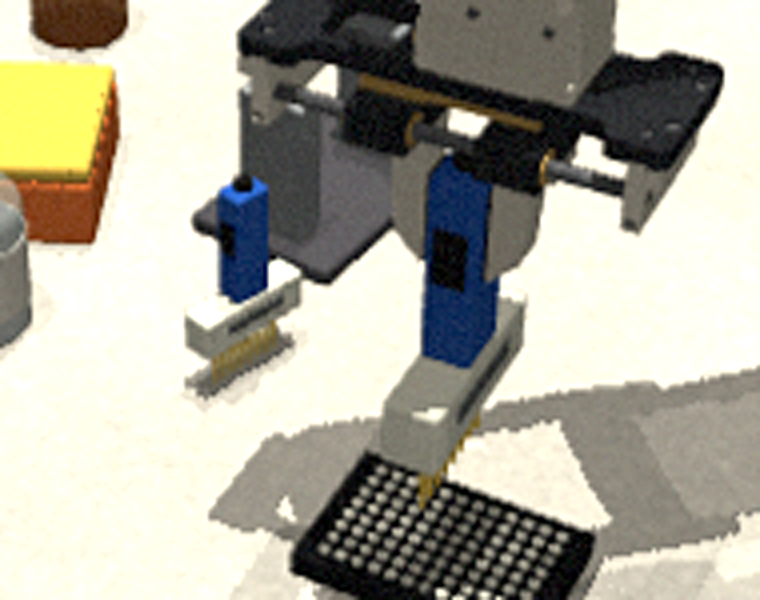

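View pics/top6.png

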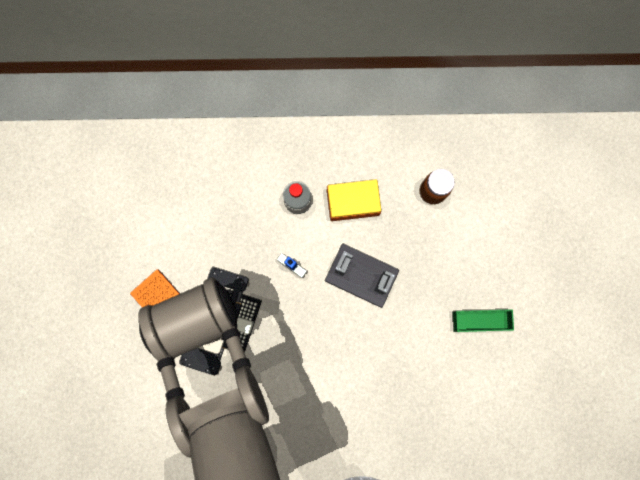

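The near tip end shows at (422,508) in the side crop against a predicted (417,507). The row lies over the plate's middle, and the trough (483,320), bottle, jar, tip box and small pipette haven't moved, so I'm handing in.

```bash
python3 -c "
from plant import bot
print(bot.close_job())"
```

```text
the job is handed in; nothing more can be done
None
```

The job is handed in after about 14.5 s: the pipette was lifted from its stand, dipped to about 7 mm above the trough floor without touching it, and is still gripped, upright and level, about 5 cm above the middle of the black plate, its tips parallel to the short sides.

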